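# Knock a cured casting loose and hold it up on end

### The job

Drive the brass ejector pin beside the wooden mould fully down with the mallet (not with the fingers), so that the blue casting rises out of the mould, then stand the mallet back upright on the bench and let go of it. Draw the casting out of the mould, turn it from lying flat to standing on end in the air (either end up) with at least 10 cm of clear air between it and the bench, and finish while still holding it there in the gripper, touching nothing else. Leave the other things on the bench where they are.

Things in the scene. Friction and masses are not known exactly. Their poses are not given: they have to be found in the camera images.
- mould: Wooden mould fixed to the bench, place and yaw vary: base 270 x 220 x 18 mm, upright boards 18 mm thick round an open pocket 123 x 39 mm (x, y), board tops 75 mm high. Origin: on the bench under the pocket's centre; x along the pocket, y across it towards the ejector pin, z up. Spring clamps on the board ends at x, y = 102, -29 and -102, 29 mm reach 118 mm high.
- casting_center (a point): Centre of the casting, a blue resin bar 120 x 36 x 48 mm (x long, y wide, z high), 220 g, two brass discs in its top. It starts lying in the pocket, length along the mould's x, top level with the board tops. An ejector plate lifts it as far as the pin goes down: 28 mm with the pin home (top then 103 mm, centre 79 mm high), so that its sides can be gripped across the 36 mm from above.
- mallet_center (a point): Centre of the mallet, half-way up, 67.5 mm above its flat face. A pounder mallet used face-down: round white head 44 mm in diameter, 45 mm high, and on the same axis a round wooden handle 24 mm in diameter, 90 mm long, above it; 135 mm high, 260 g. It stands on its face on the bench, handle up (z up).
- pin_top (a point): Centre of the upper face of the ejector pin's round brass head, 26 mm in diameter and 8 mm thick, 100 mm from the pocket's centre along the mould's +y. 106 mm above the bench at the start, 78 mm when fully down. It sits over a grey housing 44 x 44 mm, 56 mm high.
- pin (a joint): How far the ejector pin is driven down, in m: 0 at the start, 0.028 fully down against its stop. Straight down only. It is lightly sprung and stiff: it takes about 8 to 12 N to move and stays where it is left. The casting rises by the same distance.
- cup_mid (a point): Bystander: clear mixing cup 84 mm wide, 95 mm high; point half-way up.
- can_mid (a point): Bystander: metal can 66 mm wide, 100 mm high; point half-way up.
- bottle_mid (a point): Bystander: white bottle with black cap, 72 mm wide, 190 mm high; point half-way up.
- jar_mid (a point): Bystander: amber jar 70 mm wide, 100 mm high; point half-way up.
- jar_lid_mid (a point): Bystander: white jar lid lying flat, 64 mm wide, 14 mm high; its centre.
- brush_mid (a point): Bystander: small brush lying on the bench; about its middle.
- paddle_mid (a point): Bystander: flat wooden stirring stick 200 x 24 x 6 mm lying on the bench (x along it); its centre.
- gear_corner (a point): All the fixed gear along the bench's far edge (beyond x = 0.75 m) and sides (beyond 0.53 m to the left, 0.62 m to the right): scale, offcut boards, red bin, vacuum pot, blue pump, clamp rack, big bottles and cans; up to 210 mm high. The point is the upper near left corner of the grey scale, 50 mm high. Not needed for the job; the casting must not rest on it.
Mind the look-alikes: they are no part of the job. Of the things shaped like the part that bears casting_center, the blue one is meant.

How it is judged:
On the way, in this order (a step that is already met when the one before it is completed fails the run):
1. the ejector pin is driven home by the mallet (value of joint pin above 0.024 m and contact force between mallet and pin above 1 N), for 0.02 s.
2. the mallet stands upright on the bench, released (height (world z) of mallet_center below 0.0775 m and angle between mallet_center's own z axis and vertical below 0.15 rad and contact force between the fingers and mallet below 0.2 N), for 0.2 s.
3. the casting is drawn up clear of the mould (height (world z) of casting_center above 0.11 m and contact force between casting and mould below 0.1 N and contact force between the fingers and casting above 1 N), for 0.1 s.
At the end, for the whole second after the job is handed in: The casting is held still in the fingers, long axis within 20 degrees of vertical, centre over 155 mm above the bench, touching no mould, mallet, bystander or equipment; the pin is still down (over 22 mm); the mallet stands upright on the bench, free of the fingers (all of step 2 and (angle between casting_center's own x axis and vertical below 0.35 rad or angle between casting_center's own x axis and vertical above 2.79 rad) and height (world z) of casting_center above 0.155 m and contact force between the fingers and casting above 1 N and linear speed of casting below 0.05 m/s and contact force between casting and mould below 0.1 N and contact force between casting and mallet below 0.1 N and contact force between casting and equipment below 0.1 N and contact force between casting and cup below 0.1 N and contact force between casting and can below 0.1 N and contact force between casting and bottle below 0.1 N and contact force between casting and jar below 0.1 N and contact force between casting and jar_lid below 0.1 N and contact force between casting and brush below 0.1 N and contact force between casting and paddle below 0.1 N and value of joint pin above 0.022 m); the arm keeps its last pose, push and grip.
It fails at once if the fingers press on the ejector pin (contact force between the fingers and pin above 2 N).
It fails at once if a bystander is moved more than 30 mm or knocked over (distance of any of cup_mid, can_mid, bottle_mid, jar_mid, jar_lid_mid, brush_mid, paddle_mid from where it was at the start of the episode above 0.03 m).
It also fails if it takes over 67 s, if anything falls off the work surface, if the arm or the gripper's body presses on something with over 40 N, if the wrist force passes 120 N, or if a joint passes its speed limit or range.

### The arm

A 6-joint arm with a two-finger parallel gripper is mounted at the origin on the work surface. World frame = base frame: x ahead of the robot, y to its left, z up, the work surface at z = 0. Lengths are in m, angles in rad, forces in N, time in s.
With the tool pointing down it reaches from about 0.3 to 0.85 m from the base axis. Payload 4.2 kg.
Tool frame: the origin (TCP) lies at the very end of the fingers, on their centre line; the grasp point (between the pads) lies behind it (ctrl.grip_point_offset is the z of the grasp point in the tool frame, in m); z points along the fingers, y is the line along which they close (so a half turn about z gives the same grasp; the last joint's range is limited). The gripper opens to 91 mm and grips with 3 to 60 N. Pads are 32 mm wide; open, the fingers measure 118 mm over their backs; the gripper's body (76 mm by 178 mm) begins 60 mm behind the grasp point.
Start: joints at [1.207, 0.32, 1.565, -0, 1.257, -0.02], TCP at [0.194, 0.541, 0.214] pointing down, gripper open.
Joint ranges: [-3.11, 3.11], [-0.84, 2.01], [0.21, 2.61], [-1.34, 4.49], [0.05, 2.63], [-2.56, 2.56]. Speed limits (rad/s): [2.57, 2.57, 3.14, 3.14, 3.14, 3.14].

### API

Orientations are given as a unit quaternion [w, x, y, z].
In Python, from workcell import ctrl gives the robot as it stands. Calls block until the motion is done:
- ctrl.move_ptp(position, orientation): joint-space move of the TCP to a pose.
- ctrl.move_straight(position, frame=None, velocity=0.15): straight line of the TCP; frame=None keeps the orientation; velocity is the mean speed in m/s.
- ctrl.goto_joints(angles): joint-space move.
- ctrl.gripper_to(opening, effort=None): finger opening in m; effort is the grip in N (None keeps the last); returns when the fingers have stopped.
- ctrl.dwell(seconds).
- ctrl.solve_ik(position, orientation): joint angles nearest the present ones, or None.
- ctrl.observe(): the state.
- ctrl.camera(name): name is "scene" or "side" or "wrist"; returns the picture (480x640x3 uint8, blue, green, red); there is no depth.
- ctrl.calibration(name): a dict with "fx", "fy", "cx", "cy" (pixels), "k1" (the pictures are not rectified: a ray, as slopes to the right and down, at radius r is drawn at 1 + k1 r^2 times it, then the intrinsics apply), "T" (4x4, takes a point from camera to world coordinates). Camera axes: x right, y down, z forward; pixel columns grow to the right and rows downward; lengths in m; the calibration is good to about 2 mm. A picture is of the moment at which its call begins: read the wrist's pose just before it. calibration takes no time and is no camera call; for the wrist camera it gives the pose at the moment of the call.
A pose or a line that the arm cannot do raises ctrl.PlanningError and nothing moves.
- ctrl.job_done(): hands the job in; it is judged then, once.
The state is a dict: "t": time; "joint_pos": joint angles; "joint_velocities": joint speeds; "effort": joint torques, N m; "tool_pos": TCP position; "tcp_rot": TCP orientation; "wrist_force": force on the tool from outside, world axes, zero at the start; "moment": the same for the moment, N m; "width": finger opening in m; "gripper_force": force on a finger pad.
Only numpy, scipy, OpenCV 4.12 (cv2) and the standard library are available. Lean on these libraries where they do the work, as an engineer would, in place of code of your own. Each camera call takes 0.05 s, during which the arm holds its last target. There are 200 camera calls.

## Working session

There is one attempt and no reset: what is moved stays moved. The work goes in short steps, each a Python script; the robot and the scene stay as the last script left them, time stands still between calls to the robot, and variables do not carry over. Pictures are saved under pics/ and viewed, at most 10 in all, crops included, and the job is handed in when it is done.

```bash
mkdir -p pics; ls
python3 - <<'E'
from workcell import ctrl
import cv2
for n in ("scene","side"):
    cv2.imwrite(f"pics/{n}0.png",ctrl.camera(n)); c=ctrl.calibration(n); print(n,c)
print(ctrl.grip_point_offset,ctrl.observe())
E
```

```text
pics
scene {'fx': 598.8722499863024, 'fy': 598.8722499863024, 'cx': 322.68204119535966, 'cy': 239.0064520657186, 'k1': 0.039652032443443654, 'T': array([[-0.38637142,  0.68143778, -0.62157838,  1.52738123],
       [ 0.92214854,  0.29924298, -0.24514426,  0.36880831],
       [ 0.01895241, -0.66790433, -0.74400579,  1.23856386],
       [ 0.        ,  0.        ,  0.        ,  1.        ]])}
side {'fx': 620.1874327450142, 'fy': 620.1874327450142, 'cx': 314.19185395432726, 'cy': 243.55105299865332, 'k1': -0.13348713441200102, 'T': array([[-0.99285201, -0.08790411,  0.08073262,  0.46033489],
       [-0.11924663,  0.70219032, -0.70193233,  0.99957708],
       [ 0.00501307, -0.70654202, -0.70765334,  1.08714295],
       [ 0.        ,  0.        ,  0.        ,  1.        ]])}
-0.0188 {'t': 0.1, 'joint_pos': array([ 1.20698643e+00,  3.20259059e-01,  1.56555467e+00, -3.69881160e-06,
        1.25741193e+00, -1.99902229e-02]), 'joint_velocities': array([ 0.0015641 , -0.0017462 , -0.00333967,  0.00158222,  0.00102918,
       -0.0003393 ]), 'effort': array([ 9.31075992e-04, -4.13335168e+01, -2.32511348e+01,  7.27492827e-02,
        4.21467551e-02, -6.02352770e-05]), 'tool_pos': array([0.19365742, 0.540924  , 0.21318742]), 'tcp_rot': array([-1.53999518e-04,  1.71063724e-01,  9.85259629e-01, -8.01845463e-04]), 'wrist_force': array([ 0.26620098,  0.11608653, -0.993779  ]), 'moment': array([ 0.03420057,  0.01722943, -0.00639975]), 'gripper_force': 0.0, 'width': 0.09097024981644787}
```

View pics/scene0.png

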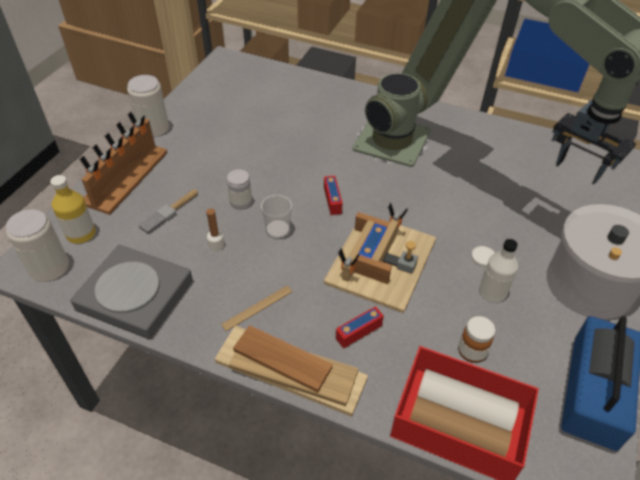

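View pics/side0.png

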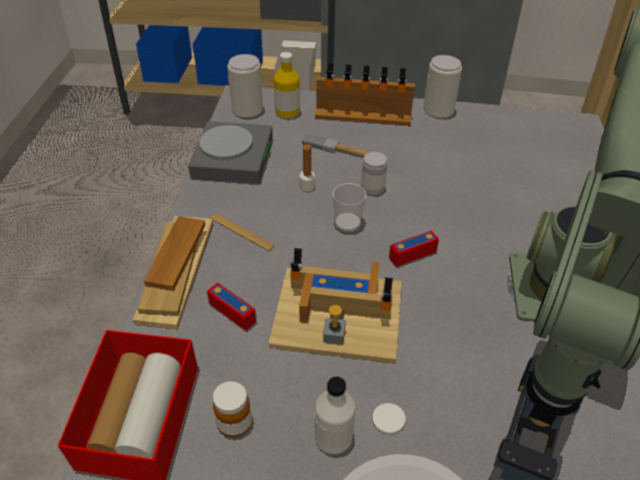

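The blue bar in the mould is at scene (376,240) and side (340,285). The look-alikes are red bars at scene (333,195) and (360,326). The one in the mould fits, because it is blue and lies in the pocket. The mallet is at scene (213,230) and side (307,167). I'll confirm both in an enlarged crop.

Run:
```python
import cv2,numpy as np
s=cv2.imread("pics/scene0.png");d=cv2.imread("pics/side0.png")
R=lambda im,x,y,w,h,W,H:cv2.resize(im[y:y+h,x:x+w],(W,H),interpolation=cv2.INTER_CUBIC)
# scene mould x4 (320,195,120x115), side mould x? ; mallets
top=np.hstack([R(s,320,195,100,80,400,320),R(d,290,260,100,80,400,320)])
bot=np.hstack([R(s,180,195,100,70,400,280),R(d,270,135,100,70,400,280)])
cv2.imwrite("pics/crop.png",np.vstack([top,bot]))
```

```text
(no output)
```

View pics/crop.png

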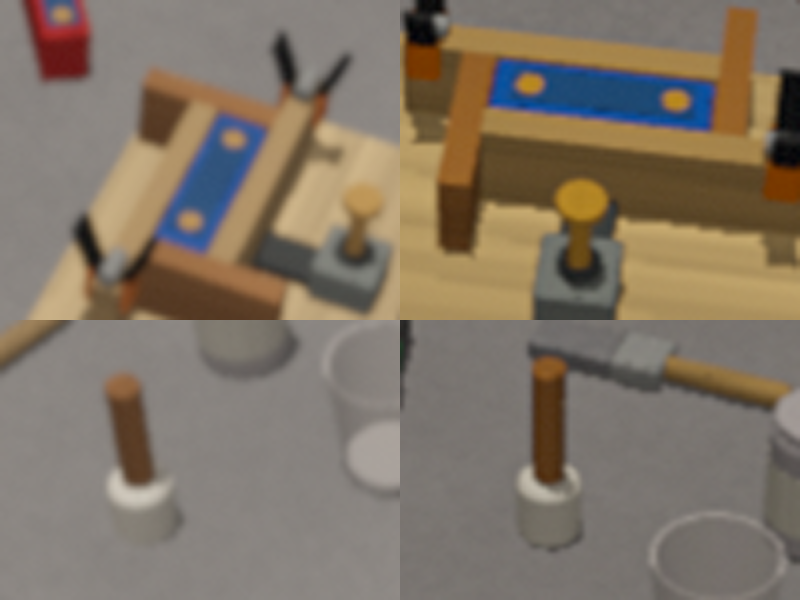

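```bash
cat > h.py <<'E'
from workcell import ctrl
import numpy as np, cv2
from scipy.spatial.transform import Rotation as Rn
def ray(n,px,T=None):
    c=ctrl.calibration(n); T=c["T"] if T is None else T
    K=np.array([[c["fx"],0,c["cx"]],[0,c["fy"],c["cy"]],[0,0,1]])
    u=cv2.undistortPoints(np.array([[px]],float),K,np.array([c["k1"],0,0,0.]))[0,0]
    return T[:3,3],T[:3,:3]@np.r_[u,1]
def onz(n,px,z,T=None):
    o,d=ray(n,px,T); return (o+d*(z-o[2])/d[2])[:2]
def down(yaw):  # tool z down, tool y axis (closing line) at angle yaw in world xy
    y=np.array([np.cos(yaw),np.sin(yaw),0]);z=np.array([0,0,-1.]);x=np.cross(y,z)
    return quat(np.c_[x,y,z])
def quat(M):
    q=Rn.from_matrix(M).as_quat(); return np.r_[q[3],q[:3]]
E
python3 - <<'E'
from h import *
P={"d1":((378.5,229.5),(359,285.25),.075),"d2":((367.5,250.25),(322.5,281),.075),"pin":((410.5,245),(335.25,310.25),.106),"mal":((211,210.5),(307.25,146.75),.135),
"cup":((277,204),(349,192),.095),"can":((238,176),(375,158),.1)}
m={}
for k,(a,b,z) in P.items():
    A,B=onz("scene",a,z),onz("side",b,z); m[k]=(A+B)/2; print(k,A,B,m[k])
d=m["d2"]-m["d1"];c=(m["d1"]+m["d2"])/2;p=m["pin"]-c
print("c",c,np.linalg.norm(d),np.linalg.norm(p),np.degrees(np.arctan2(d[1],d[0])),np.degrees(np.arctan2(p[1],p[0]))-90)
for a in np.arange(0,181,15): 
    r=[ctrl.solve_ik([*m["mal"],z],down(np.radians(a))) for z in (.1,.3)]
    print(a,[None if x is None else x.round(2) for x in r])
print(ctrl.calibration("wrist"))
E
```

```text
d1 [0.46440803 0.1080324 ] [0.46434135 0.11021858] [0.46437469 0.10912549]
d2 [0.54476185 0.10603621] [0.54412991 0.10771813] [0.54444588 0.10687717]
pin [0.51071462 0.20670952] [0.50728035 0.21032747] [0.50899748 0.20851849]
mal [ 0.63005581 -0.29581447] [ 0.6288123  -0.29301798] [ 0.62943405 -0.29441623]
cup [ 0.50440026 -0.17016665] [ 0.50966959 -0.17386725] [ 0.50703492 -0.17201695]
can [ 0.45257504 -0.31588339] [ 0.45252884 -0.31415189] [ 0.45255194 -0.31501764]
c [0.50441029 0.10800133] 0.08010274709566728 0.100621776798918 -1.6083855499406623 -2.6129344082485915
0 [array([-0.45,  0.59,  1.42, -0.  ,  1.14, -0.45]), array([-0.45,  0.49,  1.09, -0.  ,  1.57, -0.45])]
15 [array([-0.45,  0.59,  1.42, -0.  ,  1.14, -0.72]), array([-0.45,  0.49,  1.09, -0.  ,  1.57, -0.72])]
30 [array([-0.45,  0.59,  1.42, -0.  ,  1.14, -0.98]), array([-0.45,  0.49,  1.09, -0.  ,  1.57, -0.98])]
45 [array([-0.45,  0.59,  1.42, -0.  ,  1.14, -1.24]), array([-0.45,  0.49,  1.09, -0.  ,  1.57, -1.24])]
60 [array([-0.45,  0.59,  1.42, -0.  ,  1.14, -1.5 ]), array([-0.45,  0.49,  1.09, -0.  ,  1.57, -1.5
[... 180 characters left out ...]
 0.49,  1.09, -0.  ,  1.57, -2.02])]
105 [array([-0.45,  0.59,  1.42, -0.  ,  1.14, -2.29]), array([-0.45,  0.49,  1.09, -0.  ,  1.57, -2.29])]
120 [array([-0.45,  0.59,  1.42, -0.  ,  1.14, -2.55]), array([-0.45,  0.49,  1.09, -0.  ,  1.57, -2.55])]
135 [None, None]
150 [None, None]
165 [None, None]
180 [None, None]
{'fx': 430.3236982905066, 'fy': 430.3236982905066, 'cx': 325.6978243440915, 'cy': 246.38129146007867, 'k1': -0.057050563552630065, 'T': array([[ 0.33744689,  0.90822073,  0.24751707,  0.1244604 ],
       [ 0.94134259, -0.32503267, -0.09070777,  0.56546303],
       [-0.00193154,  0.26360741, -0.96462811,  0.38484991],
       [ 0.        ,  0.        ,  0.        ,  1.        ]])}
```

Run:
```python
from h import *
m=[.6294,-.2944]; q=down(0.0)
ctrl.move_straight([.194,.541,.30],velocity=.25)
ctrl.move_ptp([*m,.28],q)
ctrl.move_straight([*m,.18],velocity=.2)
ctrl.dwell(.2)
T=ctrl.calibration("wrist")["T"]; im=ctrl.camera("wrist")
c=ctrl.calibration("wrist"); 
def proj(p):
    pc=np.linalg.inv(T)@np.r_[p,1]; s=pc[:2]/pc[2]; s=s*(1+c["k1"]*(s@s)); return s*c["fx"]+[c["cx"],c["cy"]]
pt=proj([*m,.135]); print(pt,proj([*m,.045]))
cv2.circle(im,tuple(int(v) for v in pt),3,(0,0,255),1)
cv2.imwrite("pics/w1.png",im); print(ctrl.observe()["t"],ctrl.observe()["tool_pos"])
```

```text
[322.83191188 270.32379379] [323.1123878  231.42323792]
4.7833 [ 0.63003684 -0.29469663  0.18164383]
```

View pics/w1.png

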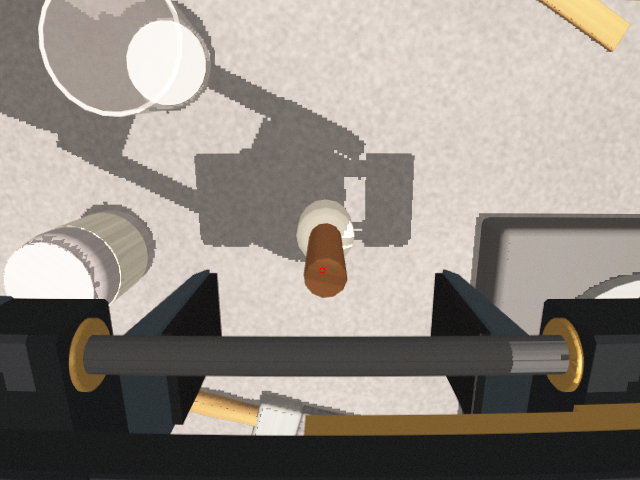

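The handle top is at (325,277), against a predicted (323,270). So the mallet is about 3 mm further towards −y. The fingers straddle it.

Run:
```python
from h import *
m=[.6303,-.2966]; pin=[.509,.2085]; q=down(0.0)
ctrl.move_straight([*m,.086],velocity=.15); ctrl.dwell(.2)
ctrl.gripper_to(.0,effort=50); o=ctrl.observe(); print(o["t"],o["width"],o["gripper_force"],o["tool_pos"],o["wrist_force"])
ctrl.move_straight([*m,.26],velocity=.2)
o=ctrl.observe(); print(o["width"],o["wrist_force"])
ctrl.move_ptp([*pin,.26],q)
ctrl.move_straight([*pin,.205],velocity=.15);ctrl.dwell(.2)
o=ctrl.observe(); print(o["t"],o["tool_pos"],o["width"],o["wrist_force"])
cv2.imwrite("pics/s2.png",np.vstack([cv2.resize(ctrl.camera(n)[a:a+150,b:b+200],(400*2,300)) if 0 else cv2.resize(ctrl.camera(n)[a:a+120,b:b+320],(800,300),interpolation=cv2.INTER_CUBIC) for n,a,b in (("scene",160,250),("side",215,180))]))
```

```text
6.8 0.023191369034972598 49.999993443489075 [ 0.63026104 -0.29660754  0.08596745] [-0.52534665 -0.50827908  0.06307792]
0.0232446558796725 [ 0.0655225   1.73201262 -2.7776541 ]
10.4167 [0.50979817 0.20868494 0.2062908 ] 0.02314779539233913 [-0.35955283  0.69124522 -2.54189875]
```

View pics/s2.png

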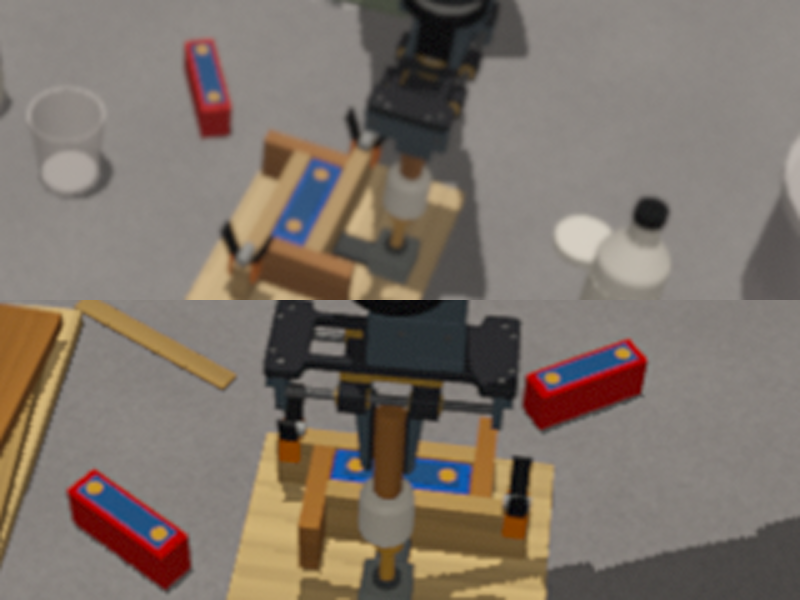

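The mallet is in line above the pin in both views: scene crop (405,200) and side crop (387,520). Next I drive it down.

Run:
```python
from h import *
pin=[.509,.2085]
for z in np.arange(.196,.150,-.004):
    ctrl.move_straight([*pin,z],velocity=.06); o=ctrl.observe()
    print(round(z,3),o["tool_pos"][2].round(4),o["wrist_force"].round(1),o["width"].round(4),round(o["t"],1))
    if o["wrist_force"][2]>22: break
ctrl.dwell(.2);o=ctrl.observe();print(o["tool_pos"],o["wrist_force"])
```

```text
Traceback (most recent call last):
AttributeError: 'float' object has no attribute 'round'
```

Run:
```python
from h import *
pin=[.509,.2085]
for z in np.arange(.192,.150,-.004):
    ctrl.move_straight([*pin,z],velocity=.06); o=ctrl.observe()
    print(round(z,3),round(o["tool_pos"][2],4),o["wrist_force"].round(1),round(o["width"],4),round(o["t"],1))
    if o["wrist_force"][2]>22: break
ctrl.dwell(.2);o=ctrl.observe();print(o["tool_pos"],o["wrist_force"])
```

```text
0.192 0.1918 [-1.1  0.6 -2.2] 0.0232 11.1
0.188 0.1884 [-0.4 -0.5  2.3] 0.0236 11.3
0.184 0.1844 [-1.  -0.5  4. ] 0.0233 11.6
0.18 0.1803 [-0.6 -0.5  4.3] 0.0233 11.8
0.176 0.1762 [-0.8 -0.1  3.7] 0.0231 12.1
0.172 0.1721 [-0.7 -0.7  3.8] 0.0237 12.3
0.168 0.1681 [-0.3 -1.2  3.6] 0.0235 12.6
0.164 0.1641 [-1.   0.3  3.2] 0.0235 12.8
0.16 0.1637 [-4.9 -1.7 22.3] 0.0235 13.1
[0.50955534 0.20876251 0.16371946] [-4.86531021 -2.27267277 22.35095014]
```

The pin reached its stop at TCP z = 0.1637, as predicted. Now I return the mallet.

Run:
```python
from h import *
m=[.6303,-.2966]; pin=[.509,.2085]; q=down(0.0)
ctrl.move_straight([*pin,.26],velocity=.15)
ctrl.move_ptp([*m,.26],q)
ctrl.move_straight([*m,.095],velocity=.2)
for z in np.arange(.091,.080,-.001):
    ctrl.move_straight([*m,z],velocity=.03); o=ctrl.observe(); f=o["wrist_force"][2]
    if f>2: break
print(z,o["tool_pos"],o["wrist_force"])
ctrl.dwell(.2); ctrl.gripper_to(.06); ctrl.dwell(.3)
ctrl.move_straight([*m,.25],velocity=.2)
ctrl.gripper_to(.09)
c=[.504,.108]; yaw=np.radians(90-2.1)
for a in (yaw,yaw-np.pi): print(ctrl.solve_ik([*c,.25],down(a)))
print(ctrl.observe()["t"])
a,b=ctrl.camera("scene"),ctrl.camera("side")
T=ctrl.calibration("wrist")["T"]
cv2.imwrite("pics/s3.png",np.vstack([cv2.resize(a[150:310,150:470],(600,300),interpolation=2),cv2.resize(b[130:290,240:560] if 0 else b[120:350,170:630],(600,300),interpolation=2)]))
```

```text
0.08499999999999999 [ 0.63036772 -0.29664017  0.08589868] [-2.39354820e+00  9.87788518e-05  3.74532640e+00]
[ 1.88780514e-01  2.03663480e-01  1.63382665e+00 -4.44089210e-16
  1.30410252e+00 -1.34536390e+00]
[ 1.88780514e-01  2.03663480e-01  1.63382665e+00 -4.44089210e-16
  1.30410252e+00  1.79622876e+00]
21.55
```

View pics/s3.png

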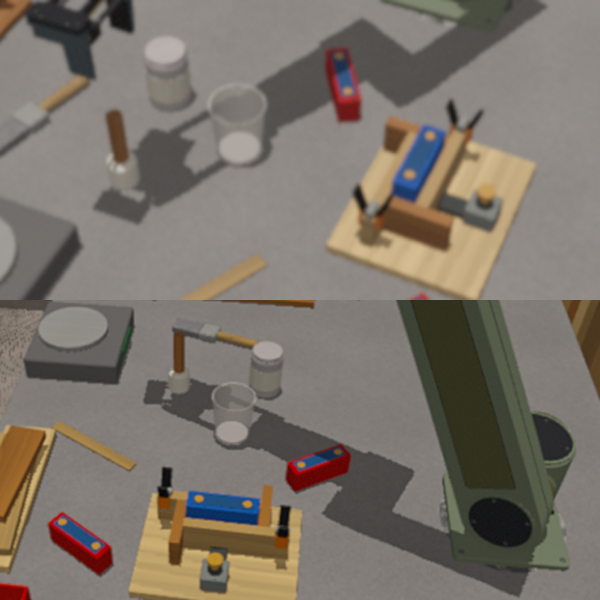

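The mallet stands upright at crop (118,150) and is free of the fingers. The casting is raised, so next is a look from above it.

Run:
```python
from h import *
c0=np.array([.5045,.108]); th=np.radians(-2.1)
ctrl.move_ptp([*c0,.2],down(th+np.pi/2)); ctrl.dwell(.2)
T=ctrl.calibration("wrist")["T"]; im=ctrl.camera("wrist"); c=ctrl.calibration("wrist")
def proj(p):
    pc=np.linalg.inv(T)@np.r_[p,1]; s=pc[:2]/pc[2]; s=s*(1+c["k1"]*(s@s)); return s*c["fx"]+[c["cx"],c["cy"]]
R=np.array([[np.cos(th),-np.sin(th)],[np.sin(th),np.cos(th)]])
for x in (-.06,.06):
    for y in (-.018,.018):
        p=proj([*(c0+R@[x,y]),.103]); print(x,y,p); cv2.circle(im,tuple(int(v) for v in p),4,(0,0,255),1)
cv2.imwrite("pics/w4.png",im); o=ctrl.observe(); print(o["t"],o["tool_pos"])
# candidate final poses: tool horizontal along mould +x
for Rr in ((.45,.0),(.5,.1),(.55,.1)):
  for z in (.25,.3,.35,.4):
    zt=np.r_[np.cos(th),np.sin(th),0]; yt=np.r_[-np.sin(th),np.cos(th),0]
    print(Rr,z,ctrl.solve_ik([*Rr,z],quat(np.c_[np.cross(yt,zt),yt,zt])))
```

```text
-0.06 -0.018 [298.46354066 151.3514868 ]
-0.06 0.018 [357.28802661 151.25848815]
0.06 -0.018 [301.6765644  330.42592464]
0.06 0.018 [354.21074944 330.35569791]
23.475 [0.50490419 0.10747576 0.19994341]
(0.45, 0.0) 0.25 None
(0.45, 0.0) 0.3 None
(0.45, 0.0) 0.35 None
(0.45, 0.0) 0.4 None
(0.5, 0.1) 0.25 None
(0.5, 0.1) 0.3 None
(0.5, 0.1) 0.35 [0.54106901 0.0481201  2.61289273 3.77555006 1.1731303  1.29341931]
(0.5, 0.1) 0.4 [ 0.54106901 -0.09862349  2.51672716  3.85747017  0.98295409  1.12135808]
(0.55, 0.1) 0.25 None
(0.55, 0.1) 0.3 [0.43467819 0.27525568 2.61071848 3.62641538 1.34357099 1.45268363]
(0.55, 0.1) 0.35 [0.43467819 0.11024012 2.53402682 3.66709185 1.13176938 1.32912758]
(0.55, 0.1) 0.4 [ 0.43467819 -0.01975973  2.44867159  3.73436781  0.94890872  1.19685084]
```

View pics/w4.png

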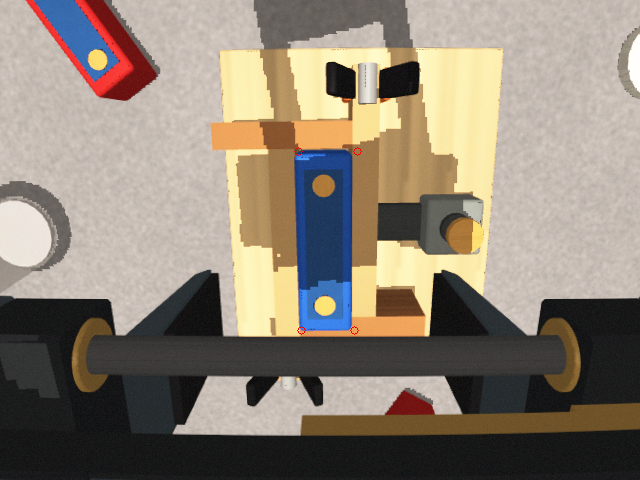

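The casting's top spans (295..351, 151..330) px, about 3–4 px left of the prediction. So the casting is about 2 mm further towards −y, and the yaw is fine. I grasp it, draw it out and look for a convenient upright pose.

Run:
```python
from h import *
c=np.array([.5045,.1063])
ctrl.gripper_to(.066)
ctrl.move_straight([*c,.12],velocity=.15)
ctrl.move_straight([*c,.079],velocity=.08); ctrl.dwell(.2)
o=ctrl.observe(); print(o["tool_pos"],o["wrist_force"])
ctrl.gripper_to(0,effort=55); o=ctrl.observe(); print(o["t"],o["width"],o["gripper_force"],o["wrist_force"])
ctrl.move_straight([*c,.30],velocity=.12); ctrl.dwell(.2)
o=ctrl.observe(); print(o["t"],o["width"],o["gripper_force"],o["wrist_force"])
q=o["joint_pos"];print(q)
a=q[0]
for s in (1,-1):
 for r in (.45,.55,.65,.75):
  for z in (.3,.4,.5):
   for tilt in (0,15):
    e=np.radians(90-tilt)
    u=np.r_[np.cos(a),np.sin(a),0];yt=np.r_[-np.sin(a),np.cos(a),0]
    zt=np.r_[0,0,-1]*np.cos(e)+s*u*np.sin(e)
    k=ctrl.solve_ik([*(u[:2]*r),z],quat(np.c_[np.cross(yt,zt),yt,zt]))
    if k is not None and abs(k[3])<.5: print(s,r,z,tilt,k.round(2))
```

```text
[0.50494608 0.10639521 0.07959143] [-0.12824167 -0.02584854  0.53213806]
26.1417 0.035520222179045435 54.93962109088898 [-0.81451032 -0.17824911 -0.01694718]
28.3333 0.03570786656386979 54.938101172447205 [ 0.12044524 -0.17306783 -3.15509868]
[ 1.85340592e-01  1.81763198e-01  1.53849169e+00  2.89611784e-05
  1.42199698e+00 -1.34877863e+00]
-1 0.45 0.3 0 [ 0.17  0.84  1.27 -0.03  2.6  -1.6 ]
-1 0.45 0.3 15 [ 0.17  0.75  1.23 -0.02  2.47 -1.59]
```

Run:
```python
from h import *
q=ctrl.observe()["joint_pos"]; L=np.array([[-3.11,3.11],[-.84,2.01],[.21,2.61],[-1.34,4.49],[.05,2.63],[-2.56,2.56]])
res=[]
for psi in np.arange(-180,180,15):
 for x in (.4,.5,.6):
  for y in (-.1,.1,.25):
   for z in (.32,.4):
    for s in (1,-1):
     p=np.radians(psi); zt=np.r_[np.cos(p),np.sin(p),0]; yt=s*np.r_[-np.sin(p),np.cos(p),0]
     k=ctrl.solve_ik([x,y,z],quat(np.c_[np.cross(yt,zt),yt,zt]))
     if k is None: continue
     mg=min((k-L[:,0]).min(),(L[:,1]-k).min())
     if mg>.15 and .8<k[4]<2.0: res.append((np.abs(k-q).max(),psi,x,y,z,s,k.round(2)))
res.sort(key=lambda r:r[0])
for r in res[:12]: print(r)
```

```text
(np.float64(1.0217817385307268), np.int64(-105), 0.4, -0.1, 0.32, -1, array([ 0.41,  0.51,  1.94, -1.02,  1.98, -2.15]))
(np.float64(1.0364799887440437), np.int64(-75), 0.4, 0.1, 0.32, -1, array([ 0.91,  0.5 ,  1.96, -1.04,  1.96, -2.14]))
(np.float64(1.0883973126145066), np.int64(120), 0.4, 0.25, 0.32, -1, array([-0.09,  0.55,  1.86,  1.09,  1.97, -0.93]))
(np.float64(1.092378152315545), np.int64(-60), 0.4, 0.25, 0.32, -1, array([ 1.15,  0.57,  1.81, -1.09,  1.98, -2.23]))
(np.float64(1.0968730526165722), np.int64(90), 0.4, 0.1, 0.32, -1, array([-0.56,  0.43,  2.11,  1.1 ,  1.88, -1.04]))
(np.float64(1.1414142808252243), np.int64(-90), 0.4, -0.1, 0.32, -1, array([ 0.51,  0.43,  2.11, -1.14,  1.85, -2.11]))
(np.float64(1.1421013442341574), np.int64(75), 0.4, -0.1, 0.32, -1, array([-0.96,  0.5 ,  1.96,  1.  ,  1.99, -1.01]))
(np.float64(1.1499337466903505), np.int64(75), 0.5, -0.1, 0.32, -1, array([-0.82,  0.57,  1.8 ,  1.15,  1.95, -0.88]))
(np.float64(1.1579373549563168), np.int64(-60), 0.4, 0.1, 0.32, -1, array([ 1.01,  0.42,  2.13, -1.16,  1.83, -2.11]))
(np.float64(1.166566358522853), np.int64(90), 0.4, 0.1, 0.4, -1, array([-0.56,  0.31,  2.02,  1.17,  1.97, -0.84]))
(np.float64(1.1819871626137326), np.int64(-75), 0.5, 0.1, 0.32, -1, array([ 0.78,  0.57,  1.8 , -1.18,  1.92, -2.27]))
(np.float64(1.211717402536219), np.int64(90), 0.5, 0.1, 0.32, -1, array([-0.46,  0.53,  1.9 ,  1.21,  1.87, -0.91]))
```

Run:
```python
from h import *
zt=np.r_[0,1.,0]; yt=np.r_[1.,0,0]
k=ctrl.solve_ik([.5,.1,.34],quat(np.c_[np.cross(yt,zt),yt,zt])); print(k)
q=ctrl.observe()["joint_pos"]
for f in (.33,.67,1):
    ctrl.goto_joints(q+(k-q)*f); o=ctrl.observe(); print(round(o["t"],1),o["tool_pos"].round(3),round(o["width"],4))
ctrl.dwell(.7); o=ctrl.observe(); print(o["t"],o["tool_pos"],o["width"],o["gripper_force"],o["wrist_force"],o["moment"])
cv2.imwrite("pics/s5.png",np.vstack([cv2.resize(ctrl.camera("scene")[100:340,150:550],(500,300)),cv2.resize(ctrl.camera("side")[100:340,150:550],(500,300))]))
```

```text
[-0.46125121  0.49992793  1.88187429  1.22495651  1.88236263 -0.86585618]
28.8 [0.44  0.13  0.247] 0.0359
29.3 [0.44  0.151 0.276] 0.0352
29.8 [0.5   0.101 0.34 ] 0.0355
30.4667 [0.50001806 0.09996746 0.33993107] 0.03582434184212695 54.938830733299255 [-0.29800858  0.25122237 -2.54838353] [-1.15488779  0.03809355 -0.06221231]
```

View pics/s5.png

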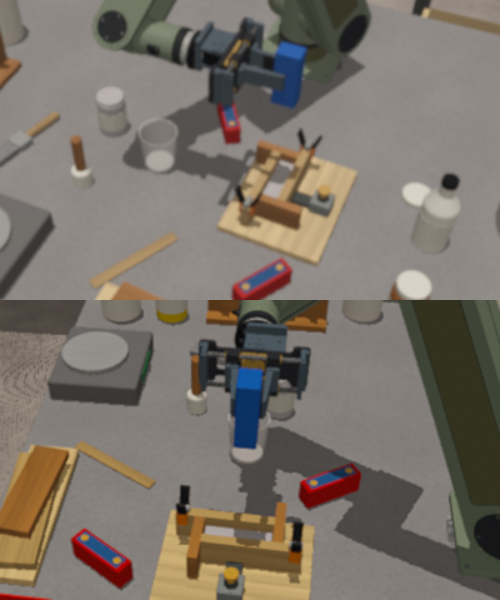

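The casting is held upright at scene crop (290,75). The mallet stands free at (80,165), the pin is down, and nothing else has moved. Handing in.

```bash
python3 -c "
from workcell import ctrl
print(ctrl.job_done())"
```

```text
the job is handed in; nothing more can be done
None
```

I handed the job in at about 30.5 s of the 67 s limit; no verdict came back. The pin was driven to its stop with the mallet, the mallet stands free and upright where it started, and the casting is held on end about 34 cm above the bench, with no bystander moved in the last pictures.

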